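# Portion the front row of cherry tomatoes into a bowl

### The job

Portion one serving of cherry tomatoes: slide the counting tray forward on its stand to the blue stop lip and tip it over the lip by its rear bar, so that only the three tomatoes of the front row roll off into the white bowl. Keep the back row in its place, then lay the tray down level on the stand again and let go. Do not touch the tomatoes with the fingers, and do not shift or upset the bowl, the shaker, the beaker or the spoon.

Things in the scene. Friction and masses are not known exactly. Their poses are not given: they have to be found in the camera images.
- stand: Fixed grey-painted block 180 x 130 mm, flat top 80 mm above the counter. Origin on the counter; its +x is the pouring direction, z up; the top spans x -150 to +30 mm, y -65 to +65 mm. Beyond x = +30 a blue block, 120 mm wide, continues this top (0.6 mm lower) up to the stop lip.
- stand_front (a point): Middle of the front edge of the grey top (stand x = +30 mm). The blue block is clamped differently each time: the rear face of its straight stop lip lies 10 to 40 mm further along +x, which is not measured: feel for it. The lip is 8 mm high above the top and 8 mm thick; in front of it the block drops straight to the counter.
- tray: Loose plastic counting tray, 200 to 325 g empty, on the stand, spout to its +x (within 0.08 rad of the stand's). Origin at the underside, z up. Grey foot slab: 12 mm high, x -50 to +30 mm, 100 mm wide. White floor on it, top at z = 15 mm, x -50 to +75 mm; side and rear walls rise to z = 35 mm, front end open. 
- tray_pivot (a point): Middle of the lower front edge of the tray's grey foot (tray x = +30, z = 0 mm). Slid forward, the foot's front face stops against the lip and this edge becomes the pivot; the floor overhangs it by 45 mm as an open spout passing over the lip with 4 mm to spare.
- tray_rib (a point): Middle of the top of the 5 mm high green rib (tray x -20 to -17 mm) that holds the back row; a 2 mm high green rib at x = 11.5 to 14.5 mm holds the front row. With slow tipping the front row rolls over its rib at about 32 degrees (0.57 rad) and the back row over its own at about 52 degrees (0.91 rad); jerks lower both.
- tray_bar (a point): Centre of the tray's rear lifting bar: steel, 10 mm diameter, 96 mm long along the tray's y, free over the middle 80 mm, at x = -85, z = 65 mm in the tray frame (115 mm behind and 65 mm above the pivot edge). Gripped lightly from above (about 10 N) it turns between the fingers, so the hand may stay upright while the bar is lifted in an arc about the pivot edge.
- bowl: Loose white bowl, 136 mm across the rim, 50 mm high, 300 g, standing on the counter just in front of the stop lip, under the spout. Origin at the centre of its underside.
- shaker: Loose glass shaker with steel cap, 44 mm diameter, 90 mm high; bystander. Origin under its centre.
- beaker: Loose blue ceramic cup, 68 mm across, 85 mm high; bystander. Origin under its centre.
- spoon: Loose steel serving spoon, 200 mm long, lying on the counter; bystander. Origin underneath it.
- front1: Loose red cherry tomato (hard ball, 26 mm diameter, 12 g), front row, right as seen along the pouring direction. Origin at its centre; at the start 3.5 mm behind the tray's origin, centre 13 mm above the tray's floor.
- front2: Loose red cherry tomato (hard ball, 26 mm diameter, 12 g), front row, middle as seen along the pouring direction. Origin at its centre; at the start 3.5 mm behind the tray's origin, centre 13 mm above the tray's floor.
- front3: Loose red cherry tomato (hard ball, 26 mm diameter, 12 g), front row, left as seen along the pouring direction. Origin at its centre; at the start 3.5 mm behind the tray's origin, centre 13 mm above the tray's floor.
- back1: Loose red cherry tomato (hard ball, 26 mm diameter, 12 g), back row, right as seen along the pouring direction. Origin at its centre; at the start 34.5 mm behind the tray's origin, centre 13 mm above the tray's floor.
- back2: Loose red cherry tomato (hard ball, 26 mm diameter, 12 g), back row, middle as seen along the pouring direction. Origin at its centre; at the start 34.5 mm behind the tray's origin, centre 13 mm above the tray's floor.
- back3: Loose red cherry tomato (hard ball, 26 mm diameter, 12 g), back row, left as seen along the pouring direction. Origin at its centre; at the start 34.5 mm behind the tray's origin, centre 13 mm above the tray's floor.
Not all that is in view belongs to the job. What is shaped like the stand but orange or yellow is not meant.

How it is judged:
By the outcome, as a careful person would: the job done as asked, in the order asked, and still so for the second after the job is handed in, with the robot touching nothing.
It also fails if it takes over 51 s, if anything falls off the work surface, if the arm or the gripper's body presses on something with over 40 N, if the wrist force passes 120 N, or if a joint passes its speed limit or range.

### The arm

A 6-joint arm with a two-finger parallel gripper is mounted at the origin on the work surface. World frame = base frame: x ahead of the robot, y to its left, z up, the work surface at z = 0. Lengths are in m, angles in degrees, forces in N, time in s.
With the tool pointing down it reaches from about 0.25 to 0.725 m from the base axis. Payload 9.7 kg.
Tool frame: the origin (TCP) lies at the very end of the fingers, on their centre line; the grasp point (between the pads) lies 19 mm behind it (bot.pinch_z is the distance from the TCP to the grasp point, in m); x points along the fingers, z is the direction in which the jaws open and shut, and the axes are right-handed (so a half turn about x gives the same grasp; the last joint's range is limited). The gripper opens to 85 mm and grips with 20 to 120 N. Pads are 22 mm wide; open, the fingers measure 114 mm over their backs; the gripper's body (76 mm by 85 mm) begins 54 mm behind the grasp point. The pads swing forward as they close: fully open they stand 13 mm farther back than shut.
Start: joints at [72.766, 4.979, 10.078, 95.1, 0, 90], TCP at [0.163, 0.525, 0.231] pointing down, gripper open.
Joint ranges: [-179.16, 179.16], [-48.56, 103.87], [-65.8, 70.77], [-126.05, 130.52], [-82.76, 87.17], [-180, 180]. Speed limits (degrees/s): [127.2, 127.2, 147.25, 180, 180, 180].

### API

Orientations are given as [roll, pitch, yaw] about the fixed x, y, z axes, in that order (R = Rz(yaw) Ry(pitch) Rx(roll)).
In Python, from workcell import bot gives the robot as it stands.
- The arm moves only by the tool play_rows, never from a script. Its argument "rows" is a list of rows, each a list of 3 entries, a list of its own where there are three numbers: the shift along the tool's x, y, z in cm, then the turn about the tool's x in degrees, then the finger opening in cm, from 0 to 8.54. A call has 1 to 12 rows; each row is the pose to reach, as a shift and turn from the pose commanded when the call began, along the tool's axes at that moment; what a row does not reach only later rows make up. A row lasts 1/12 s, in which the tool goes at most 41.7 mm and 7.16 degrees, less where a joint would pass 70% of its speed; a pose out of reach is approached as far as the arm can. A call with a gripper value outside its range is refused whole. The fingers move at their own pace and stop on an object; "squeeze" is the grip in N (left out, the last holds). Time passes only in rows, so rows that repeat a pose let the fingers close. It gives the time, the measured TCP pose, the force and the opening at its end, in the units of the state.
- bot.get_obs(): the state, without advancing time (a new reading comes with each control period).
- bot.camera(name): name is "scene" or "top"; returns (picture, depth): 420x560x3 uint8, blue, green, red; 420x560 float32, m along the optical axis (not along the pixel's ray), 0 where there is no reading.
- bot.camera_model(name): a dict with "fx", "fy", "cx", "cy" (pixels), "origin" and "attitude" of the camera in the world. Camera axes: x right, y down, z forward; pixel columns grow to the right and rows downward; lengths in m; the calibration is good to about 2 mm. A picture is of the moment at which its call begins. camera_model takes no time and is no camera call.
- bot.job_done(): hands the job in, once; it reports no verdict.
The state is a dict: "time": time; "q": joint angles; "qd": joint speeds; "joint_efforts": joint torques, N m; "ee_pos": TCP position; "tcp_rot": TCP orientation; "wrist_force": force on the tool from outside, world axes, zero at the start; "torque": the same for the moment, N m; "opening": finger opening in m.
Only numpy, scipy, OpenCV 4.12 (cv2) and the standard library are available. Lean on these libraries where they do the work, as an engineer would, in place of code of your own. Each camera call takes 0.05 s, during which the arm holds its last target.

## Working session

There is one attempt and no reset: what is moved stays moved. The work goes in short steps, Python scripts to look and compute and a tool call to move; the robot and the scene stay as the last step left them, time stands still between calls to the robot, and variables do not carry over. Pictures are saved under pics/ and viewed, and the job is handed in when it is done.

Besides the shell and the picture viewer there is one more tool, called after "Emit:" as name(argument=value, ...), one argument or row to a line, values as JSON. play_rows: Moves the arm, as the interface text tells. Its arguments: {"type":"object","properties":{"rows":{"type":"array"},"squeeze":{"type":"number"}},"required":["rows"]}

```bash
ls; mkdir -p pics; python3 - <<'E'
from workcell import bot
import cv2,numpy as np
for n in("scene","top"):
    p,d=bot.camera(n);cv2.imwrite(f"pics/{n}0.png",p);np.savez(f"{n}0.npz",p=p,d=d)
    print(n,bot.camera_model(n))
print(bot.get_obs(),bot.pinch_z)
E
```

```text
pics
scene {'fx': 545.1129962928414, 'fy': 545.1129962928414, 'cx': 285.67336677826205, 'cy': 209.70907906174176, 'origin': array([ 1.24555995, -0.0137801 ,  0.90625536]), 'attitude': array([-137.09926273,   -0.68009614,   90.77787617])}
top {'fx': 496.29538297736445, 'fy': 496.29538297736445, 'cx': 286.61613015720474, 'cy': 214.12418358289275, 'origin': array([ 0.39027208, -0.02756136,  1.07754374]), 'attitude': array([-173.90679062,    0.86274123,  -91.55621569])}
{'time': 0.1, 'q': array([7.27664589e+01, 5.00673000e+00, 1.00400558e+01, 9.51004094e+01,
       1.44632104e-03, 9.00016597e+01]), 'qd': array([ 0.10205058, -0.04769764,  0.07964353,  0.01736696, -0.01302327,
        0.06387561]), 'joint_efforts': array([ 4.70623017e-04, -5.21562338e+01,  4.65653658e+01,  1.60388416e-02,
        5.84268463e-06,  6.08697221e-06]), 'ee_pos': array([0.16287872, 0.52511206, 0.23067518]), 'tcp_rot': array([ 178.76655527,   89.93290084, -108.46864647]), 'wrist_force': array([ 0.44682439, -0.39444496, -0.49021135]), 'torque': array([-0.02264115, -0.0271916 , -0.03398359]), 'opening': 0.08546380479804953} 0.0187
```

View pics/scene0.png

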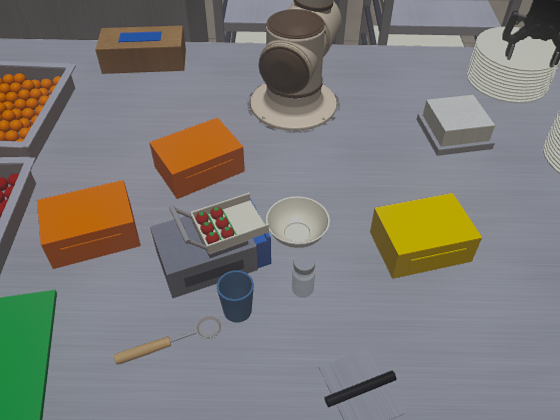

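View pics/top0.png

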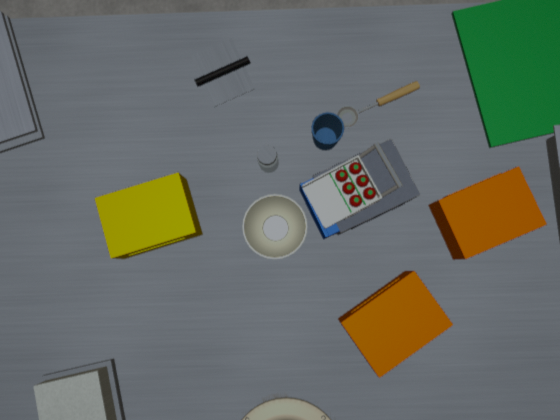

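The candidates for the stand, in top-view pixels, are orange blocks at (489,213) and (395,323), a yellow block at (147,216), and a grey block carrying the tray at (360,190). I choose the grey one. It has a blue block and lip on its left end, and the bowl sits at (275,227). Next I'll crop in close and measure.

```bash
cat > h.py <<'E'
import numpy as np,cv2
from scipy.spatial.transform import Rotation as R
from workcell import bot
def cam(n):
    m=bot.camera_model(n);return m,R.from_euler('xyz',m['attitude'],degrees=True).as_matrix()
def plane(n,uv,z):
    m,A=cam(n);uv=np.atleast_2d(uv).astype(float)
    r=np.c_[(uv[:,0]-m['cx'])/m['fx'],(uv[:,1]-m['cy'])/m['fy'],np.ones(len(uv))]@A.T
    return m['origin']+r*((z-m['origin'][2])/r[:,2])[:,None]
def cloud(n,d):
    m,A=cam(n);v,u=np.indices(d.shape)
    r=np.stack([(u-m['cx'])/m['fx'],(v-m['cy'])/m['fy'],np.ones_like(d)],-1)*d[...,None]
    return r@A.T+m['origin']
def proj(n,P):
    m,A=cam(n);c=(np.atleast_2d(P)-m['origin'])@A
    return np.c_[c[:,0]/c[:,2]*m['fx']+m['cx'],c[:,1]/c[:,2]*m['fy']+m['cy']]
def toolR():return R.from_euler('xyz',bot.get_obs()['tcp_rot'],degrees=True).as_matrix()
E
python3 - <<'E'
from h import *
t=np.load('top0.npz');s=np.load('scene0.npz')
cv2.imwrite('pics/ct.png',cv2.resize(t['p'][120:260,240:430],None,fx=4,fy=4,interpolation=cv2.INTER_CUBIC))
cv2.imwrite('pics/cs.png',cv2.resize(s['p'][170:330,140:330],None,fx=3.5,fy=3.5,interpolation=cv2.INTER_CUBIC))
P=cloud('top',t['d'])
for uv in [(400,190),(330,225),(310,195),(350,210),(320,200),(275,227),(388,165)]:
    print(uv,P[uv[1],uv[0]].round(4))
print(toolR().round(3))
E
```

```text
(400, 190) [ 0.5394 -0.246   0.0815]
(330, 225) [ 0.4698 -0.0996  0.1142]
(310, 195) [ 0.5325 -0.0634  0.0955]
(350, 210) [ 0.4997 -0.1414  0.099 ]
(320, 200) [ 0.5217 -0.0829  0.0972]
(275, 227) [0.4779 0.0114 0.0045]
(388, 165) [ 0.5777 -0.2109  0.1495]
[[-0.    -0.955  0.296]
 [-0.001  0.296  0.955]
 [-1.     0.    -0.001]]
```

View pics/ct.png

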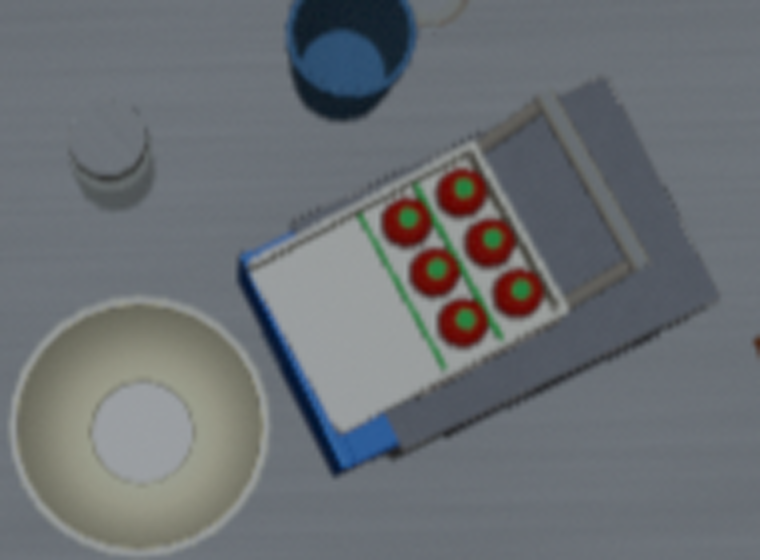

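View pics/cs.png

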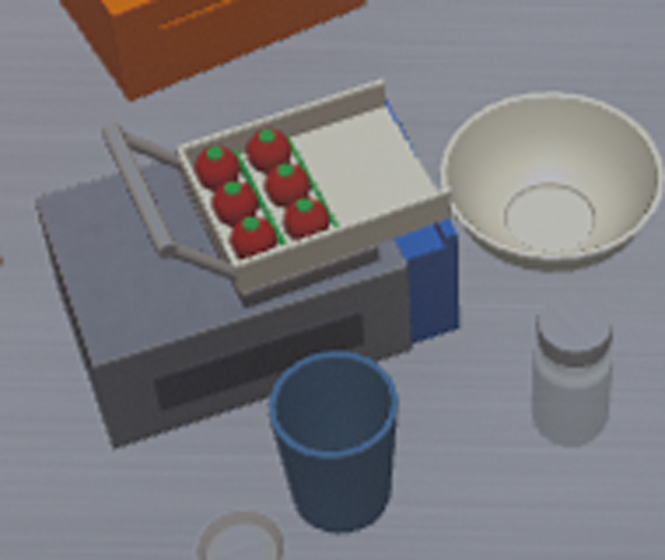

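The crop confirms it: grey stand, blue lip, tray with six tomatoes. The bar runs from about (547,103) to (638,262) in the crop, with the beaker beside the stand. Now for the measurement.

```bash
python3 - <<'E'
from h import *
for n in('top','scene'):
    t=np.load(n+'0.npz');P=cloud(n,t['d']);p=t['p'].astype(int)
    box=(P[...,0]>.36)&(P[...,0]<.68)&(P[...,1]>-.34)&(P[...,1]<.0)
    hsv=cv2.cvtColor(t['p'],cv2.COLOR_BGR2HSV)
    grey=hsv[...,1]<70
    # bar
    bm=box&grey&(P[...,2]>.138)&(P[...,2]<.156)
    q=P[bm]; 
    (cx,cy),(w,h),a=cv2.minAreaRect(q[:,:2].astype(np.float32)*1000)
    print(n,'bar n',len(q),'rect',cx,cy,w,h,a,'med',np.median(q,0).round(4),q[:,2].max())
    vx,vy,x0,y0=cv2.fitLine(q[:,:2].astype(np.float32),cv2.DIST_HUBER,0,.01,.01).ravel();print('  dir',np.degrees(np.arctan2(vy,vx)),x0,y0)
    # stand grey top
    sm=box&grey&(P[...,2]>.074)&(P[...,2]<.086)
    sm=cv2.morphologyEx(sm.astype(np.uint8),cv2.MORPH_OPEN,np.ones((3,3)))
    q=P[sm>0]
    r=cv2.minAreaRect(q[:,:2].astype(np.float32)*1000)
    print('  stand',r,np.median(q[:,2]), cv2.boxPoints(r).round(1).tolist())
    # tray pts: white, z .09-.12
    tm=box&(P[...,2]>.104)&(P[...,2]<.120)&(hsv[...,2]>90)&(hsv[...,1]<80)
    r=cv2.minAreaRect(P[tm][:,:2].astype(np.float32)*1000);print('  tray',r)
    # blue
    bl=box&(hsv[...,0]>100)&(hsv[...,0]<125)&(hsv[...,1]>130)&(P[...,2]>.06)&(P[...,2]<.1)
    r=cv2.minAreaRect(P[bl][:,:2].astype(np.float32)*1000);print('  blue',r,cv2.boxPoints(r).round(1).tolist(),bl.sum())
    rm=box&((hsv[...,0]<10)|(hsv[...,0]>170))&(hsv[...,1]>150)&(P[...,2]>.09)
    print(n,'red',rm.sum())
    # green dots
    g=(box&(hsv[...,0]>40)&(hsv[...,0]<85)&(hsv[...,1]>80)&(P[...,2]>.11)).astype(np.uint8)
    k,l,st,ce=cv2.connectedComponentsWithStats(g)
    for i in range(1,k):
        if st[i,4]>3: print('   dot',ce[i].round(1),st[i,4],plane(n,ce[i],.121)[0].round(4))
# bowl rim
t=np.load('top0.npz');P=cloud('top',t['d'])
m=(P[...,2]>.044)&(P[...,2]<.056)&(P[...,1]>-.08)&(P[...,1]<.1)&(P[...,0]>.38)&(P[...,0]<.58)
print('bowl',cv2.minEnclosingCircle(P[m][:,:2].astype(np.float32)*1000))
for nm,uv,z in(('beaker',(327,126),.085),('shaker',(267,154),.09)):
    print(nm,plane('top',uv,z))
E
```

```text
top bar n 301 rect 577.3487548828125 -208.14776611328125 95.8291015625 17.116992950439453 26.93972396850586 med [ 0.5781 -0.2096  0.1485] 0.15462530535400054
  dir 26.668907 0.5779943 -0.20943451
  stand ((552.1594848632812, -178.47341918945312), (129.80136108398438, 180.0616455078125), 24.001209259033203) 0.07968414419631176 [[456.20001220703125, -122.5999984741211], [529.5, -287.1000061035156], [648.0999755859375, -234.3000030517578], [574.7999877929688, -69.80000305175781]]
  tray ((537.3734130859375, -128.26519775390625), (96.46308898925781, 135.14804077148438), 26.799728393554688)
  blue ((566.3544921875, -85.97145080566406), (81.63754272460938, 233.7805938720703), 85.20939636230469) [[446.5, -116.9000015258789], [679.4000244140625, -136.39999389648438], [686.2000122070312, -55.099998474121094], [453.29998779296875, -35.5]] 406
top red 450
   dot [355.5 166.7] 14 [ 0.582 -0.153  0.121]
   dot [341.5 174.1] 15 [ 0.5681 -0.1251  0.121 ]
   dot [362.5 179.3] 14 [ 0.5567 -0.1656  0.121 ]
   dot [348.5 186.7] 14 [ 0.5429 -0.1378  0.121 ]
   dot [369.5 191.9] 15 [ 0.5316 -0.1782  0.12
[... 694 characters left out ...]
212158203125), (62.04714584350586, 214.66419982910156), 78.72757720947266) [[455.1000061035156, -89.30000305175781], [665.5999755859375, -131.3000030517578], [677.7000122070312, -70.4000015258789], [467.20001220703125, -28.5]] 117
scene red 477
   dot [215.6 208.4] 13 [ 0.5156 -0.1522  0.121 ]
   dot [200.6 213.4] 13 [ 0.5296 -0.18    0.121 ]
   dot [221.4 218.1] 11 [ 0.5409 -0.1385  0.121 ]
   dot [206.  223.2] 13 [ 0.5547 -0.1667  0.121 ]
   dot [226.5 228. ] 12 [ 0.566  -0.1264  0.121 ]
   dot [211.3 233.5] 14 [ 0.5804 -0.1538  0.121 ]
bowl ((497.6986083984375, -9.91472053527832), 97.23748779296875)
beaker [[ 0.67564323 -0.1030997   0.085     ]]
shaker [[0.6198421  0.02089515 0.09      ]]
```

Emit:
play_rows(
  rows=[
    [[0,-2.5,-2.4],5.7,8],
    [[0,-5.1,-4.8],11.4,7],
    [[0,-7.7,-7.2],17,6],
    [[0,-10.2,-9.7],22.7,5],
    [[0,-12.8,-12.1],28.4,4],
    [[0,-15.4,-14.5],34,3.5],
    [[0,-17.9,-16.9],39.7,3.5],
    [[0,-20.5,-19.3],45.4,3.5],
    [[0,-23,-21.7],51,3.5],
    [[0,-25.6,-24.1],56.7,3.5],
    [[0,-28.2,-26.6],62.4,3.5],
    [[0,-30.7,-29],68,3.5],
  ],
  squeeze=20,
)

```text
time: 1.1
ee_pos: [0.3706, 0.1556, 0.2312]
tcp_rot: [7.0, 90.0, 11.5]
wrist_force: [0.8, 1.1, -0.7]
opening: 0.0347
```

```bash
cat >> h.py <<'E'
def go(p,jaw):
    o=bot.get_obs();T=toolR();d=T.T@(np.array(p)-o['ee_pos'])*100
    a=np.degrees(np.arctan2(T[1,2],T[0,2]));t=-(jaw-a);t=(t+180)%360-180
    print('t',o['time'],'pos',o['ee_pos'].round(4),'jaw',a.round(2),'F',o['wrist_force'].round(1),'op',o['opening'].round(4))
    print('  shift cm',d.round(2),'turn',round(t,2),'toolz',T[:,2].round(4),'tooly',T[:,1].round(4),'toolx',T[:,0].round(4))
E
python3 - <<'E'
from h import *
go([.5783,-.2105,.19],-63.4)
t=np.load('top0.npz');
# bowl rim by bright ellipse at z .05
hsv=cv2.cvtColor(t['p'],cv2.COLOR_BGR2HSV);P=cloud('top',t['d'])
m=(((P[...,2]>.012))&(hsv[...,0]<45)).astype(np.uint8);m[:,:225]=0;m[:,309:]=0;m[:180]=0;m[270:]=0
c=max(cv2.findContours(m,0,2)[0],key=cv2.contourArea)
q=plane('top',c[:,0],.05)[:,:2].astype(np.float32)*1000
b=cv2.minEnclosingCircle(q);print('bowl',b)
u=np.array([np.cos(np.radians(113.8)),np.sin(np.radians(113.8))]);v=np.array([-u[1],u[0]])
sf=np.array([515.8,-96.5])
f=lambda x:print(((np.array(x)-sf)@u).round(1),((np.array(x)-sf)@v).round(1))
f(b[0])
for px in((300.5,185.5),(324.5,237.5)): f(plane('top',px,.088)[0,:2]*1000)
E
```

```text
Traceback (most recent call last):
  File "h.py", line 21, in go
    print('t',o['time'],'pos',o['ee_pos'].round(4),'jaw',a.round(2),'F',o['wrist_force'].round(1),'op',o['opening'].round(4))
                                                                                                       ^^^^^^^^^^^^^^^^^^
AttributeError: 'float' object has no attribute 'round'
```

```bash
sed -i "s/o\['opening'\].round(4)/round(o['opening'],4)/" h.py
python3 - <<'E'
from h import *
go([.5783,-.2105,.19],-63.4)
t=np.load('top0.npz');
hsv=cv2.cvtColor(t['p'],cv2.COLOR_BGR2HSV);P=cloud('top',t['d'])
m=(((P[...,2]>.012))&(hsv[...,0]<45)).astype(np.uint8);m[:,:225]=0;m[:,309:]=0;m[:180]=0;m[270:]=0
c=max(cv2.findContours(m,0,2)[0],key=cv2.contourArea)
q=plane('top',c[:,0],.05)[:,:2].astype(np.float32)*1000
b=cv2.minEnclosingCircle(q);print('bowl',b)
u=np.array([np.cos(np.radians(113.8)),np.sin(np.radians(113.8))]);v=np.array([-u[1],u[0]])
sf=np.array([515.8,-96.5])
f=lambda x:print(((np.array(x)-sf)@u).round(1),((np.array(x)-sf)@v).round(1))
f(b[0])
for px in((300.5,185.5),(324.5,237.5)): f(plane('top',px,.088)[0,:2]*1000)
E
```

```text
t 1.1 pos [0.3706 0.1556 0.2312] jaw 4.49 F [ 0.8  1.1 -0.7] op 0.0347
  shift cm [  4.12 -38.12  17.84] turn 67.89 toolz [9.969e-01 7.830e-02 1.000e-04] tooly [-0.0783  0.9969  0.    ] toolx [ 1.e-04  0.e+00 -1.e+00]
bowl ((476.2539367675781, 11.011165618896484), 64.73158264160156)
114.3 -7.2
31.8 -55.3
33.8 60.0
```

Emit:
play_rows(
  rows=[
    [[0,-3.2,1.5],5.7,3.5],
    [[0,-6.4,3],11.3,3.5],
    [[0,-9.5,4.5],17,3.5],
    [[0,-12.7,6],22.6,3.5],
    [[0,-15.9,7.4],28.3,3.5],
    [[0,-19.1,8.9],34,3.5],
    [[0,-22.2,10.4],39.6,3.5],
    [[0,-25.4,11.9],45.3,3.5],
    [[1,-28.6,13.4],51,3.5],
    [[2,-31.8,14.9],56.6,3.5],
    [[3,-35,16.4],62.3,3.5],
    [[3.5,-38.1,17.8],67.9,3.5],
  ],
)

```text
time: 2.1
ee_pos: [0.5795, -0.2092, 0.1943]
tcp_rot: [-135.3, 89.9, 161.3]
wrist_force: [0.5, 1.7, -0.2]
opening: 0.0352
```

```bash
python3 - <<'E'
from h import *
for n in("scene","top"):
    p,d=bot.camera(n);cv2.imwrite(f"pics/{n}1.png",cv2.resize(p[100:300,130:400],None,fx=2.9,fy=2.9,interpolation=cv2.INTER_CUBIC))
go([.5783,-.2105,.1255],-63.4)
E
```

```text
t 2.2 pos [ 0.5799 -0.2111  0.1924] jaw -63.54 F [-0.5  0.5 -0.4] op 0.0349
  shift cm [ 6.69 -0.09 -0.1 ] turn -0.14 toolz [ 0.4456 -0.8952 -0.0027] tooly [ 0.8952  0.4456 -0.0034] toolx [-4.3e-03  9.0e-04 -1.0e+00]
```

View pics/scene1.png

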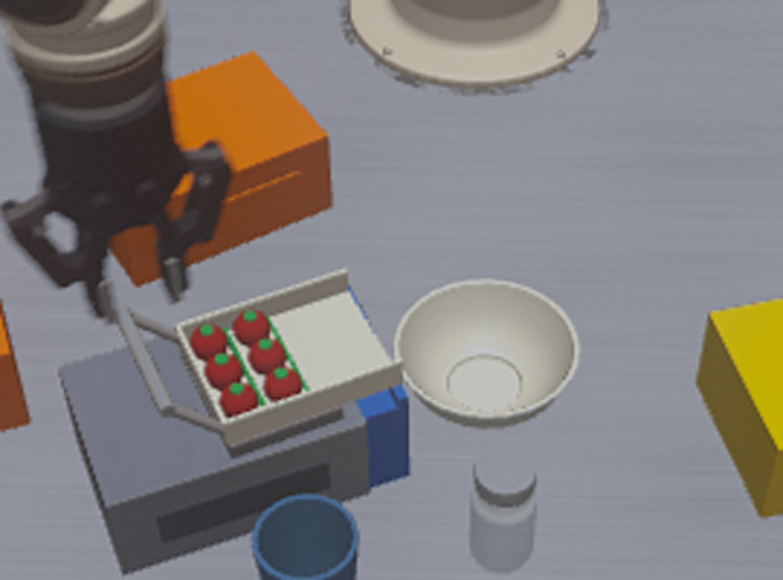

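View pics/top1.png

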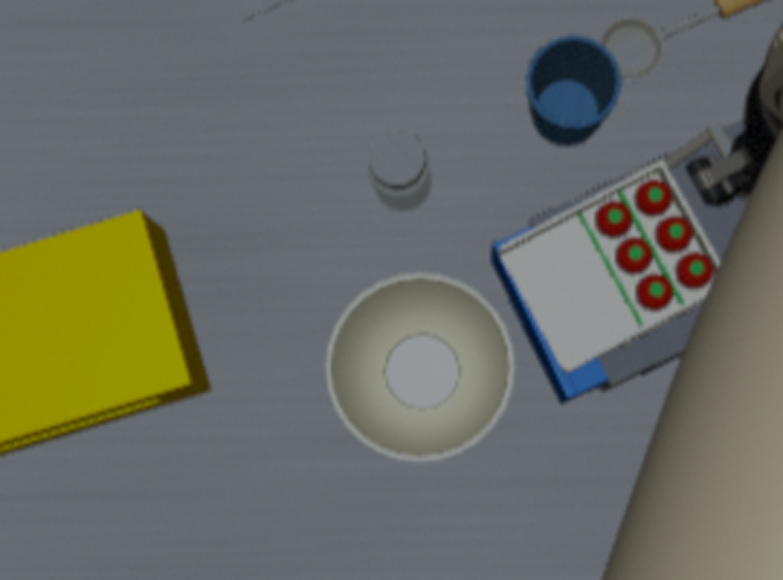

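The fingers straddle the bar, hovering about 45 mm above it. I'll descend most of the way now.

Emit:
play_rows(
  rows=[
    [[0.6,0,0],0,3.5],
    [[1.5,0,0],0,3.5],
    [[2.5,0,0],0,3.5],
    [[3.5,0,0],0,3.5],
    [[4.3,0,0],0,3.5],
    [[5,0,0],0,3.5],
    [[5,0,0],0,3.5],
    [[5,0,0],0,3.5],
  ],
)

```text
time: 2.87
ee_pos: [0.579, -0.2072, 0.1461]
tcp_rot: [-135.3, 90.0, 161.6]
wrist_force: [-0.1, -0.6, 0.6]
opening: 0.0349
```

```bash
python3 - <<'E'
from h import *
p,d=bot.camera("scene");cv2.imwrite(f"pics/s2.png",cv2.resize(p[130:270,130:300],None,fx=4,fy=4,interpolation=cv2.INTER_CUBIC))
go([.5783,-.2105,.1255],-63.4)
E
```

```text
t 2.9167 pos [ 0.5793 -0.2074  0.1466] jaw -63.12 F [-0.1  0.2  0.1] op 0.0351
  shift cm [ 2.11 -0.23  0.23] turn 0.28 toolz [ 4.521e-01 -8.919e-01  3.000e-04] tooly [8.919e-01 4.521e-01 2.000e-04] toolx [ 3.e-04 -1.e-04 -1.e+00]
```

View pics/s2.png

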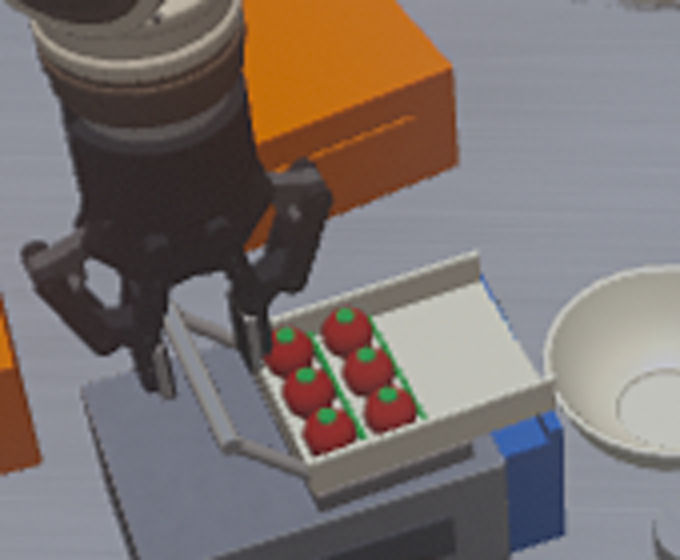

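Emit:
play_rows(
  rows=[
    [[0.4,-0.1,0.1],0,3.5],
    [[1,-0.2,0.2],0,3.5],
    [[1.6,-0.2,0.2],0.3,3.5],
    [[2.1,-0.2,0.2],0.3,3.5],
    [[2.1,-0.2,0.2],0.3,3.5],
    [[2.1,-0.2,0.2],0.3,2.8],
    [[2.1,-0.2,0.2],0.3,2.2],
    [[2.1,-0.2,0.2],0.3,1.7],
  ],
)

```text
time: 3.58
ee_pos: [0.5785, -0.2103, 0.1256]
tcp_rot: [38.6, 90.0, -24.9]
wrist_force: [0.7, -0.1, -1.0]
opening: 0.0172
```

```bash
python3 - <<'E'
from h import *
p,d=bot.camera("scene");cv2.imwrite(f"pics/s3.png",cv2.resize(p[130:270,130:300],None,fx=4,fy=4,interpolation=cv2.INTER_CUBIC))
go([.5783,-.2105,.1255],-63.4)
E
```

```text
t 3.6333 pos [ 0.5785 -0.2102  0.1256] jaw -63.43 F [-1.   0.1  0.6] op 0.0168
  shift cm [ 0.01 -0.03  0.01] turn -0.03 toolz [ 4.473e-01 -8.944e-01  3.000e-04] tooly [8.944e-01 4.473e-01 3.000e-04] toolx [ 4.e-04 -1.e-04 -1.e+00]
```

View pics/s3.png

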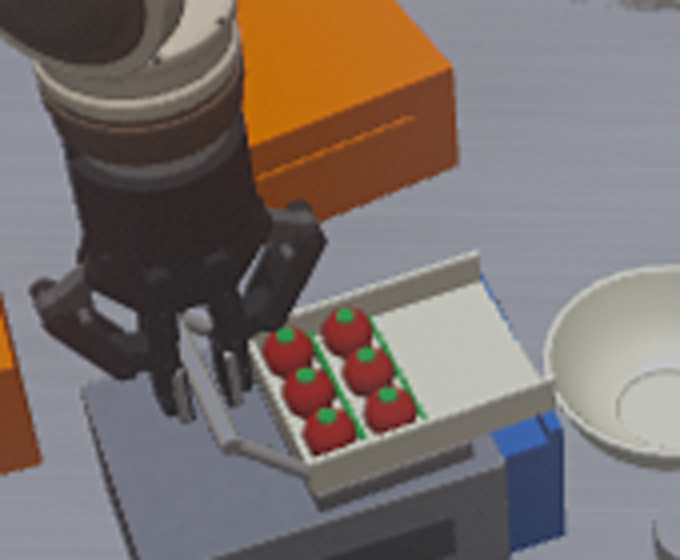

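Emit:
play_rows(
  rows=[
    [[0,0,0],0,1.4],
    [[0,0,0],0,1.2],
    [[0,0,0],0,1.05],
    [[0,0,0],0,0.9],
    [[0,0,0],0,0.6],
    [[0,0,0],0,0.6],
    [[0,0,0],0,0.6],
  ],
  squeeze=10,
)

```text
time: 4.22
ee_pos: [0.5786, -0.2105, 0.1256]
tcp_rot: [25.7, 89.9, -37.7]
wrist_force: [1.7, -2.2, 2.8]
opening: 0.0094
```

```bash
python3 - <<'E'
from h import *
p,d=bot.camera("scene");cv2.imwrite(f"pics/s4.png",cv2.resize(p[130:270,130:300],None,fx=4,fy=4,interpolation=cv2.INTER_CUBIC))
go([.5783,-.2105,.1255],-63.4)
print(bot.get_obs()['torque'])
E
```

```text
t 4.2667 pos [ 0.5786 -0.2105  0.1256] jaw -63.44 F [ 1.6 -3.5  3.4] op 0.0091
  shift cm [ 0.01 -0.03 -0.01] turn -0.04 toolz [ 4.471e-01 -8.945e-01  8.000e-04] tooly [8.945e-01 4.471e-01 4.000e-04] toolx [ 7.e-04 -5.e-04 -1.e+00]
[-0.57515352 -0.27875694  0.05588071]
```

View pics/s4.png

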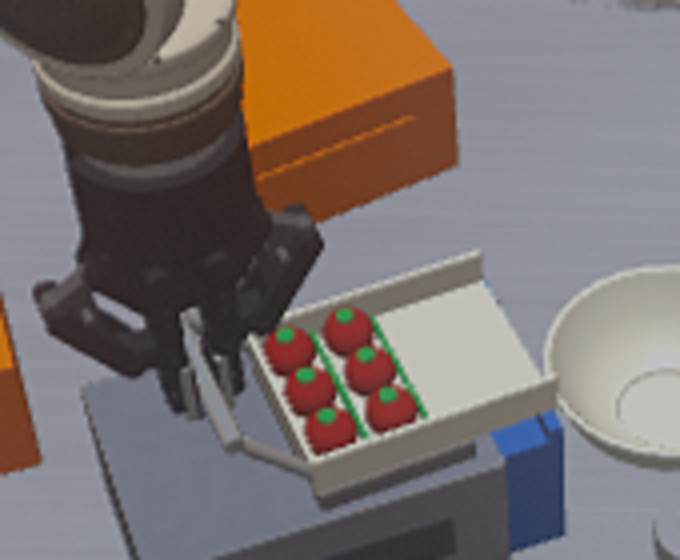

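Emit:
play_rows(
  rows=[
    [[-0.03,0,-0.04],0.1,0.6],
    [[-0.05,-0.01,-0.12],0.3,0.6],
    [[-0.05,-0.02,-0.26],0.5,0.6],
    [[-0.05,-0.03,-0.44],0.8,0.6],
    [[-0.05,-0.04,-0.64],1,0.6],
    [[-0.05,-0.06,-0.86],1.3,0.6],
    [[-0.05,-0.07,-1.08],1.6,0.6],
    [[-0.05,-0.08,-1.3],1.9,0.6],
    [[-0.05,-0.1,-1.5],2.2,0.6],
    [[-0.05,-0.11,-1.68],2.5,0.6],
    [[-0.05,-0.12,-1.82],2.8,0.6],
    [[-0.05,-0.12,-1.9],2.8,0.6],
  ],
)

```text
time: 5.27
ee_pos: [0.5687, -0.1936, 0.1258]
tcp_rot: [-62.6, 90.0, -128.9]
wrist_force: [1.2, -1.6, 0.3]
opening: 0.0094
```

```bash
python3 - <<'E'
from h import *
p,d=bot.camera("scene");cv2.imwrite(f"pics/s5.png",cv2.resize(p[130:270,130:320],None,fx=4,fy=4,interpolation=cv2.INTER_CUBIC))
go([.5783,-.2105,.1255],-66.2)
E
```

```text
t 5.3167 pos [ 0.5687 -0.1935  0.1258] jaw -66.24 F [ 0.4 -0.3 -0.6] op 0.0092
  shift cm [0.03 0.19 1.94] turn -0.04 toolz [ 4.030e-01 -9.152e-01 -1.000e-04] tooly [ 0.9152  0.403  -0.    ] toolx [-1.e-04  1.e-04 -1.e+00]
```

View pics/s5.png

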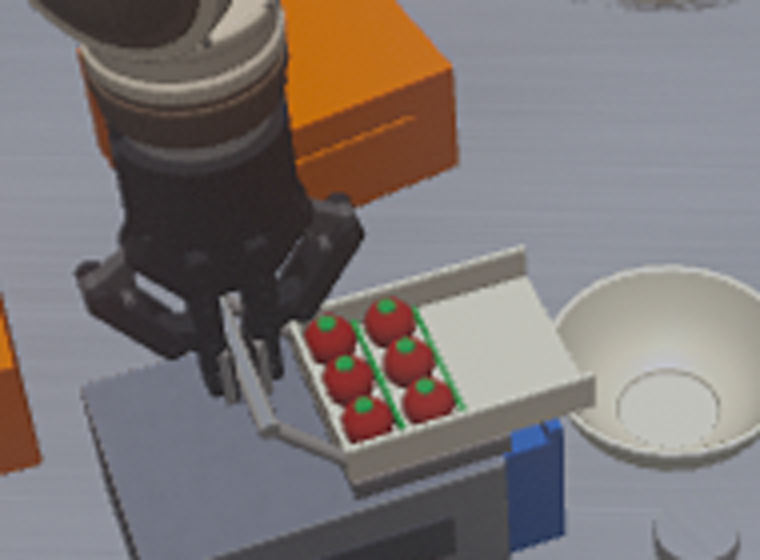

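Emit:
play_rows(
  rows=[
    [[0,0,-0.04],0,0.6],
    [[0,0,-0.12],0,0.6],
    [[0,0,-0.25],0,0.6],
    [[0,0,-0.4],0,0.6],
    [[0,0,-0.57],0,0.6],
    [[0,0,-0.74],0,0.6],
    [[0,0,-0.9],0,0.6],
    [[0,0,-1.03],0,0.6],
    [[0,0,-1.14],0,0.6],
    [[0,0,-1.2],0,0.6],
    [[0,0,-1.25],0,0.6],
    [[0,0,-1.3],0,0.6],
  ],
)

```text
time: 6.32
ee_pos: [0.5637, -0.1819, 0.1259]
tcp_rot: [40.0, 90.0, -26.2]
wrist_force: [0.6, -1.7, 0.7]
opening: 0.0092
```

Emit:
play_rows(
  rows=[
    [[0,0,-0.05],0,0.6],
    [[0,0,-0.1],0,0.6],
    [[0,0,-0.15],0,0.6],
    [[0,0,-0.2],0,0.6],
  ],
)

```text
time: 6.65
ee_pos: [0.5628, -0.18, 0.1259]
tcp_rot: [31.4, 90.0, -34.9]
wrist_force: [1.1, -2.3, 0.8]
opening: 0.0091
```

Emit:
play_rows(
  rows=[
    [[0,0,-0.05],0,0.6],
    [[0,0,-0.1],0,0.6],
    [[0,0,-0.15],0,0.6],
    [[0,0,-0.2],0,0.6],
  ],
)

```text
time: 6.98
ee_pos: [0.562, -0.1782, 0.1258]
tcp_rot: [3.0, 90.0, -63.2]
wrist_force: [2.2, -1.7, 1.8]
opening: 0.0095
```

Emit:
play_rows(
  rows=[
    [[0,0,-0.05],0,0.6],
    [[0,0,-0.1],0,0.6],
    [[0,0,-0.15],0,0.6],
    [[0,0,-0.2],0,0.6],
  ],
)

```text
time: 7.32
ee_pos: [0.5612, -0.1763, 0.1258]
tcp_rot: [45.6, 90.0, -20.6]
wrist_force: [1.9, -2.9, 1.1]
opening: 0.0089
```

```bash
python3 - <<'E'
from h import *
p,d=bot.camera("top");cv2.imwrite(f"pics/t6.png",cv2.resize(p[120:260,240:430],None,fx=4,fy=4,interpolation=cv2.INTER_CUBIC))
go([.5783,-.2105,.1255],-66.2)
E
```

```text
t 7.3667 pos [ 0.5612 -0.1763  0.1258] jaw -66.23 F [ 1.  -2.9  1.1] op 0.0091
  shift cm [0.03 0.19 3.82] turn -0.03 toolz [ 4.030e-01 -9.152e-01  1.000e-04] tooly [0.9152 0.403  0.    ] toolx [ 0.e+00 -1.e-04 -1.e+00]
```

View pics/t6.png

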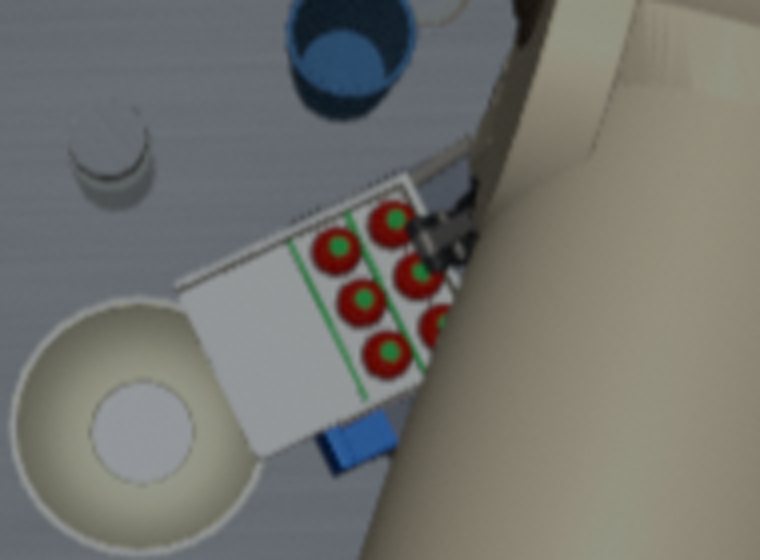

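Emit:
play_rows(
  rows=[
    [[0,0,-0.05],0,0.6],
    [[0,0,-0.1],0,0.6],
    [[0,0,-0.15],0,0.6],
    [[0,0,-0.2],0,0.6],
  ],
)

```text
time: 7.7
ee_pos: [0.5612, -0.1757, 0.1265]
tcp_rot: [17.4, 89.8, -48.9]
wrist_force: [4.1, -10.0, 3.2]
opening: 0.009
```

Emit:
play_rows(
  rows=[
    [[0,0,-0.05],0,0.6],
    [[0,0,-0.1],0,0.6],
    [[0,0,-0.15],0,0.6],
  ],
)

```text
time: 7.95
ee_pos: [0.5611, -0.1753, 0.1272]
tcp_rot: [16.0, 89.7, -50.3]
wrist_force: [5.3, -14.3, 6.7]
opening: 0.0089
```

Contact: the forward force rose from 3 N to about 15 N. I'll ease it off to a light push and check that the tray is square.

Emit:
play_rows(
  rows=[
    [[0,0,0.08],0,0.6],
    [[0,0,0.16],0,0.6],
    [[0,0,0.22],0,0.6],
    [[0,0,0.22],0,0.6],
  ],
)

```text
time: 8.28
ee_pos: [0.5612, -0.1758, 0.1264]
tcp_rot: [28.7, 89.9, -37.6]
wrist_force: [3.1, -5.3, 4.3]
opening: 0.009
```

```bash
cat >> h.py <<'E'
def dots(n,z):
    p,d=bot.camera(n);P=cloud(n,d);hsv=cv2.cvtColor(p,cv2.COLOR_BGR2HSV)
    box=(P[...,0]>.36)&(P[...,0]<.68)&(P[...,1]>-.34)&(P[...,1]<.0)
    g=(box&(hsv[...,0]>40)&(hsv[...,0]<85)&(hsv[...,1]>80)&(P[...,2]>.112)).astype(np.uint8)
    k,l,st,ce=cv2.connectedComponentsWithStats(g)
    return p,d,[plane(n,ce[i],z)[0] for i in range(1,k) if st[i,4]>5]
E
python3 - <<'E'
from h import *
go([.5612,-.1758,.1258],-66.2)
p,d,D=dots('scene',.121);D=np.array(D);print(D.round(4))
cv2.imwrite(f"pics/s7.png",cv2.resize(p[130:270,130:320],None,fx=4,fy=4,interpolation=cv2.INTER_CUBIC))
D=D[np.argsort(D[:,1]-.44*D[:,0])]
for r in(D[:3],D[3:]):
    vx,vy,x,y=cv2.fitLine(r[:,:2].astype(np.float32),cv2.DIST_L2,0,.01,.01).ravel();print(np.degrees(np.arctan2(vy,vx))%180,x,y)
E
```

```text
t 8.2833 pos [ 0.5612 -0.1758  0.1264] jaw -66.26 F [ 3.1 -5.3  4.3] op 0.009
  shift cm [ 0.06  0.   -0.  ] turn -0.06 toolz [ 0.4026 -0.9154  0.0017] tooly [9.154e-01 4.026e-01 9.000e-04] toolx [ 0.0015 -0.0012 -1.    ]
[[ 0.5014 -0.1142  0.121 ]
 [ 0.5135 -0.1429  0.121 ]
 [ 0.5269 -0.1027  0.121 ]
 [ 0.5395 -0.1308  0.121 ]
 [ 0.5531 -0.0912  0.121 ]
 [ 0.5651 -0.1196  0.121 ]]
24.225464 0.53935546 -0.1311125
23.949047 0.5271299 -0.10267737
```

View pics/s7.png

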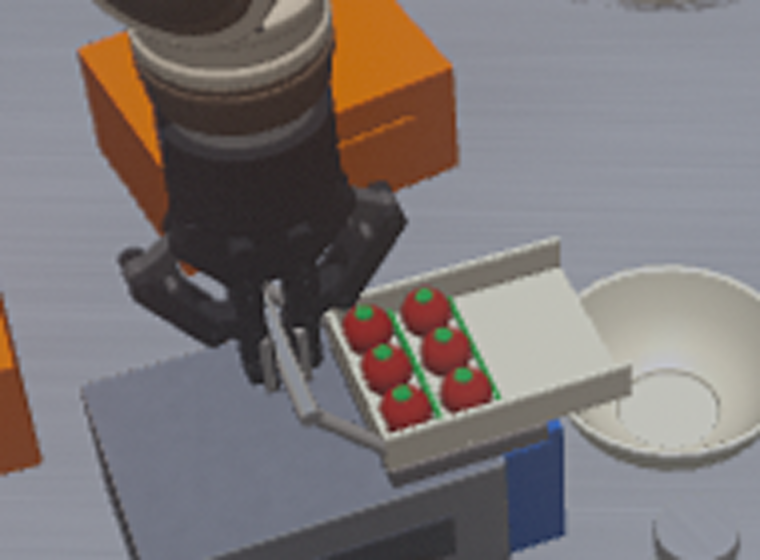

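```bash
cat >> h.py <<'E'
def arc(t0,t1,n=12,r=None):
    import math
    f=lambda t:(-115*math.cos(t)+65*math.sin(t),115*math.sin(t)+65*math.cos(t))
    a=f(math.radians(t0));s=[(i+1)/n for i in range(n)]
    if r=='in': s=[x*x*(2-x) if 0 else (x**1.4) for x in s]
    if r=='out': s=[1-(1-x)**1.5 for x in s]
    rows=[]
    for x in s:
        b=f(math.radians(t0+(t1-t0)*x));rows.append([[round(-(b[1]-a[1])/10,2),0,round(-(b[0]-a[0])/10,2)],0,0.6])
    print(t0,t1,rows)
E
python3 - <<'E'
from h import *
arc(0,10,12,'in');arc(10,20);arc(20,28);arc(28,34);arc(34,40,12,'out')
E
```

```text
0 10 [[[-0.06, 0, -0.04], 0, 0.6], [[-0.16, 0, -0.09], 0, 0.6], [[-0.29, 0, -0.17], 0, 0.6], [[-0.43, 0, -0.25], 0, 0.6], [[-0.58, 0, -0.35], 0, 0.6], [[-0.75, 0, -0.45], 0, 0.6], [[-0.92, 0, -0.57], 0, 0.6], [[-1.1, 0, -0.7], 0, 0.6], [[-1.29, 0, -0.83], 0, 0.6], [[-1.49, 0, -0.98], 0, 0.6], [[-1.69, 0, -1.14], 0, 0.6], [[-1.9, 0, -1.3], 0, 0.6]]
10 20 [[[-0.15, 0, -0.12], 0, 0.6], [[-0.29, 0, -0.25], 0, 0.6], [[-0.44, 0, -0.38], 0, 0.6], [[-0.58, 0, -0.51], 0, 0.6], [[-0.72, 0, -0.64], 0, 0.6], [[-0.86, 0, -0.77], 0, 0.6], [[-0.99, 0, -0.91], 0, 0.6], [[-1.13, 0, -1.04], 0, 0.6], [[-1.26, 0, -1.18], 0, 0.6], [[-1.39, 0, -1.32], 0, 0.6], [[-1.52, 0, -1.47], 0, 0.6], [[-1.64, 0, -1.61], 0, 0.6]]
20 28 [[[-0.1, 0, -0.12], 0, 0.6], [[-0.2, 0, -0.24], 0, 0.6], [[-0.29, 0, -0.36], 0, 0.6], [[-0.39, 0, -0.48], 0, 0.6], [[-0.48, 0, -0.6], 0, 0.6], [[-0.57, 0, -0.72], 0, 0.6], [[-0.67, 0, -0.85], 0, 0.6], [[-0.75, 0, -0.97], 0, 0.6], [[-0.84, 0, -1.1], 0, 0.6], [[-0.93, 0, -1.22], 0, 0.6], [[-1.01, 0, -1.35], 0, 0.6], [[-1.1, 0, -1.48], 0, 0.6]]
28 34 [[[-0.06, 0, -0.1], 0, 0.6], [[-0.12, 0, -0.2], 0, 0.6], [[-0.18, 0, -0.29], 0, 0.6], [[-0.24, 0, -0.39], 0, 0.6], [[-0.3, 0, -0.49], 0, 0.6], [[-0.36, 0, -0.59], 0, 0.6], [[-0.41, 0, -0.69], 0, 0.6], [[-0.47, 0, -0.79], 0, 0.6], [[-0.52, 0, -0.9], 0, 0.6], [[-0.58, 0, -1.0], 0, 0.6], [[-0.63, 0, -1.1], 0, 0.6], [[-0.68, 0, -1.2], 0, 0.6]]
34 40 [[[-0.07, 0, -0.15], 0, 0.6], [[-0.14, 0, -0.3], 0, 0.6], [[-0.21, 0, -0.44], 0, 0.6], [[-0.27, 0, -0.57], 0, 0.6], [[-0.32, 0, -0.7], 0, 0.6], [[-0.37, 0, -0.81], 0, 0.6], [[-0.42, 0, -0.92], 0, 0.6], [[-0.46, 0, -1.02], 0, 0.6], [[-0.49, 0, -1.11], 0, 0.6], [[-0.52, 0, -1.18], 0, 0.6], [[-0.54, 0, -1.24], 0, 0.6], [[-0.55, 0, -1.27], 0, 0.6]]
```

Emit:
play_rows(
  rows=[
    [[-0.06,0,-0.04],0,0.6],
    [[-0.16,0,-0.09],0,0.6],
    [[-0.29,0,-0.17],0,0.6],
    [[-0.43,0,-0.25],0,0.6],
    [[-0.58,0,-0.35],0,0.6],
    [[-0.75,0,-0.45],0,0.6],
    [[-0.92,0,-0.57],0,0.6],
    [[-1.1,0,-0.7],0,0.6],
    [[-1.29,0,-0.83],0,0.6],
    [[-1.49,0,-0.98],0,0.6],
    [[-1.69,0,-1.14],0,0.6],
    [[-1.9,0,-1.3],0,0.6],
  ],
)

```text
time: 9.33
ee_pos: [0.5563, -0.1647, 0.146]
tcp_rot: [17.3, 89.8, -49.0]
wrist_force: [3.7, -9.4, 5.8]
opening: 0.0092
```

```bash
python3 - <<'E'
from h import *
p,d=bot.camera("scene");cv2.imwrite(f"pics/s8.png",cv2.resize(p[130:270,130:320],None,fx=4,fy=4,interpolation=cv2.INTER_CUBIC))
go([.5612,-.1758,.1258],-66.2)
E
```

```text
t 9.3833 pos [ 0.5563 -0.1644  0.1464] jaw -66.28 F [ 4.3 -8.7  5. ] op 0.0091
  shift cm [ 2.07 -0.01  1.23] turn -0.08 toolz [ 0.4023 -0.9155  0.004 ] tooly [0.9155 0.4023 0.0016] toolx [ 0.0031 -0.003  -1.    ]
```

View pics/s8.png

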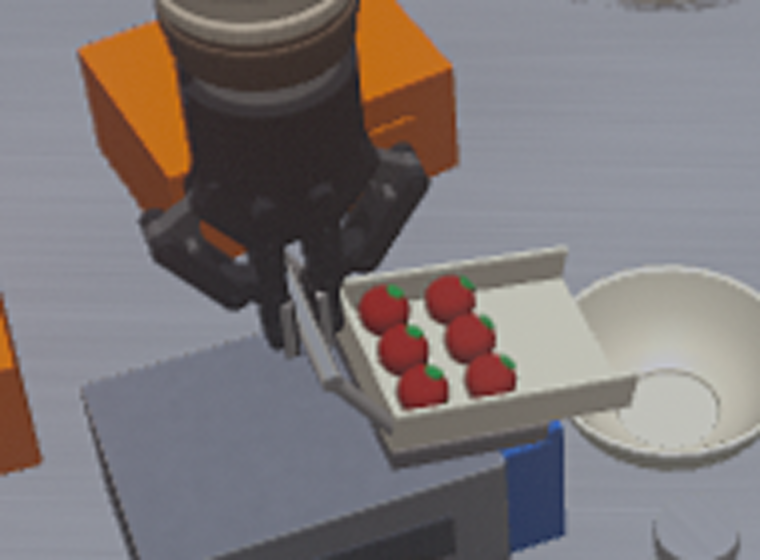

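Emit:
play_rows(
  rows=[
    [[-0.16,0,-0.11],0,0.6],
    [[-0.31,0,-0.23],0,0.6],
    [[-0.46,0,-0.35],0,0.6],
    [[-0.61,0,-0.48],0,0.6],
    [[-0.75,0,-0.6],0,0.6],
    [[-0.9,0,-0.73],0,0.6],
    [[-1.04,0,-0.86],0,0.6],
    [[-1.18,0,-0.99],0,0.6],
    [[-1.32,0,-1.12],0,0.6],
    [[-1.46,0,-1.25],0,0.6],
    [[-1.59,0,-1.4],0,0.6],
    [[-1.72,0,-1.53],0,0.6],
  ],
)

```text
time: 10.38
ee_pos: [0.5502, -0.1508, 0.1637]
tcp_rot: [21.9, 89.7, -44.3]
wrist_force: [3.2, -10.0, 9.2]
opening: 0.0092
```

Emit:
play_rows(
  rows=[
    [[-0.1,0,-0.12],0,0.6],
    [[-0.2,0,-0.24],0,0.6],
    [[-0.29,0,-0.36],0,0.6],
    [[-0.39,0,-0.48],0,0.6],
    [[-0.48,0,-0.6],0,0.6],
    [[-0.57,0,-0.72],0,0.6],
    [[-0.67,0,-0.85],0,0.6],
    [[-0.75,0,-0.97],0,0.6],
    [[-0.84,0,-1.1],0,0.6],
    [[-0.93,0,-1.22],0,0.6],
    [[-1.01,0,-1.35],0,0.6],
    [[-1.1,0,-1.48],0,0.6],
  ],
)

```text
time: 11.38
ee_pos: [0.5445, -0.1374, 0.1752]
tcp_rot: [26.0, 89.7, -40.3]
wrist_force: [3.3, -10.0, 12.8]
opening: 0.009
```

```bash
python3 - <<'E'
from h import *
p,d=bot.camera("scene");cv2.imwrite(f"pics/s9.png",cv2.resize(p[130:270,130:320],None,fx=4,fy=4,interpolation=cv2.INTER_CUBIC))
go([.5612,-.1758,.1258],-66.2)
E
```

```text
t 11.4333 pos [ 0.5444 -0.1372  0.1754] jaw -66.29 F [ 3.2 -9.7 11.3] op 0.0094
  shift cm [ 4.98 -0.03  4.18] turn -0.09 toolz [ 0.4021 -0.9156  0.0053] tooly [0.9156 0.4022 0.0027] toolx [ 0.0046 -0.0038 -1.    ]
```

View pics/s9.png

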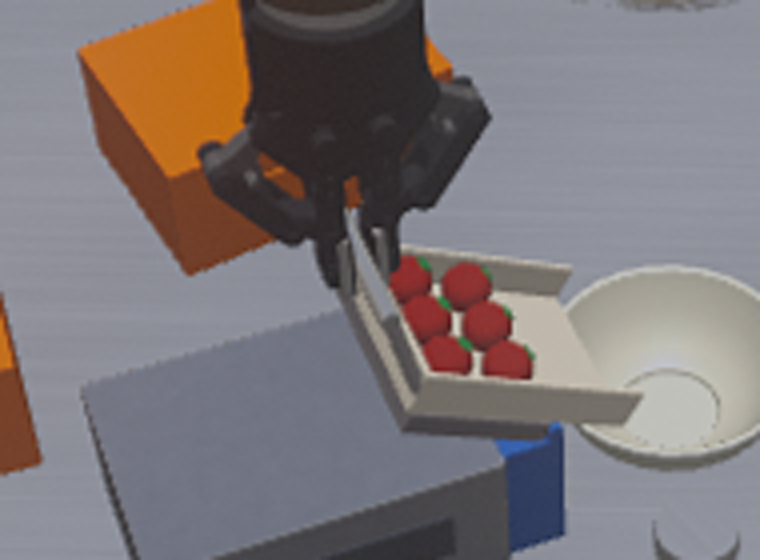

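The foot's front face leans on the lip's top corner. That shifts the pivot back by about 8·tanθ and explains the growing compression. From here I'll follow the corrected arc.

Emit:
play_rows(
  rows=[
    [[-0.07,0,-0.06],0,0.6],
    [[-0.14,0,-0.12],0,0.6],
    [[-0.21,0,-0.19],0,0.6],
    [[-0.28,0,-0.26],0,0.6],
    [[-0.34,0,-0.34],0,0.6],
    [[-0.41,0,-0.42],0,0.6],
    [[-0.47,0,-0.5],0,0.6],
    [[-0.53,0,-0.58],0,0.6],
    [[-0.59,0,-0.66],0,0.6],
    [[-0.64,0,-0.74],0,0.6],
    [[-0.69,0,-0.82],0,0.6],
    [[-0.74,0,-0.91],0,0.6],
  ],
)

```text
time: 12.43
ee_pos: [0.5402, -0.1281, 0.1816]
tcp_rot: [28.4, 89.8, -37.9]
wrist_force: [1.6, -5.8, 7.3]
opening: 0.0093
```

```bash
python3 - <<'E'
from h import *
p,d=bot.camera("scene");cv2.imwrite(f"pics/s10.png",cv2.resize(p[130:270,130:320],None,fx=4,fy=4,interpolation=cv2.INTER_CUBIC))
go([.5612,-.1758,.1258],-66.2)
E
```

```text
t 12.4833 pos [ 0.5402 -0.128   0.1817] jaw -66.26 F [ 1.8 -5.5  7.2] op 0.009
  shift cm [ 5.6  -0.01  5.21] turn -0.06 toolz [ 0.4027 -0.9153  0.0026] tooly [0.9153 0.4027 0.0015] toolx [ 0.0024 -0.0018 -1.    ]
```

View pics/s10.png

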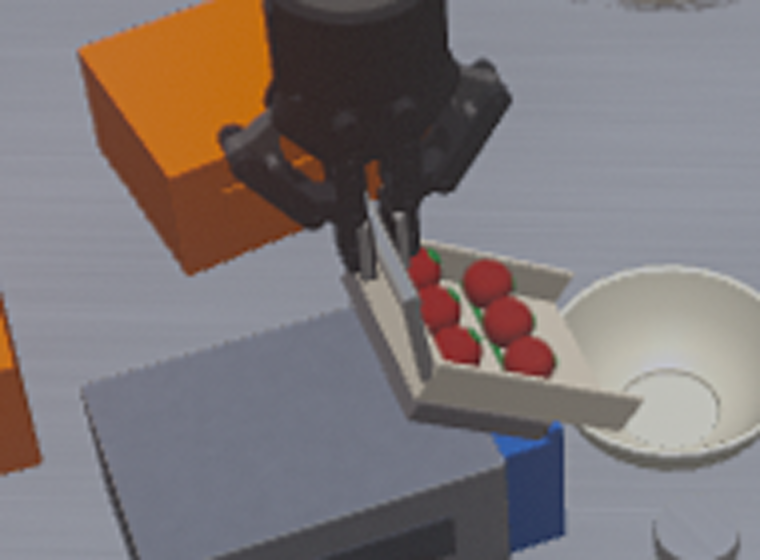

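The front row is just starting over its rib. I'll continue slowly.

Emit:
play_rows(
  rows=[
    [[-0.02,0,-0.05],0,0.6],
    [[-0.05,0,-0.1],0,0.6],
    [[-0.08,0,-0.16],0,0.6],
    [[-0.11,0,-0.22],0,0.6],
    [[-0.13,0,-0.27],0,0.6],
    [[-0.15,0,-0.31],0,0.6],
    [[-0.16,0,-0.34],0,0.6],
    [[-0.17,0,-0.36],0,0.6],
    [[-0.17,0,-0.36],0,0.6],
  ],
)

```text
time: 13.23
ee_pos: [0.5388, -0.1249, 0.1834]
tcp_rot: [29.5, 89.8, -36.7]
wrist_force: [2.9, -5.6, 7.0]
opening: 0.0092
```

```bash
python3 - <<'E'
from h import *
p,d=bot.camera("scene");cv2.imwrite(f"pics/s11.png",cv2.resize(p[130:270,130:340],None,fx=3.8,fy=3.8,interpolation=cv2.INTER_CUBIC))
go([.5612,-.1758,.1258],-66.2)
E
```

```text
t 13.2833 pos [ 0.5388 -0.1249  0.1834] jaw -66.26 F [ 2.5 -6.   7.2] op 0.0088
  shift cm [ 5.78 -0.01  5.55] turn -0.06 toolz [ 0.4026 -0.9154  0.0028] tooly [0.9154 0.4026 0.0016] toolx [ 0.0026 -0.002  -1.    ]
```

View pics/s11.png

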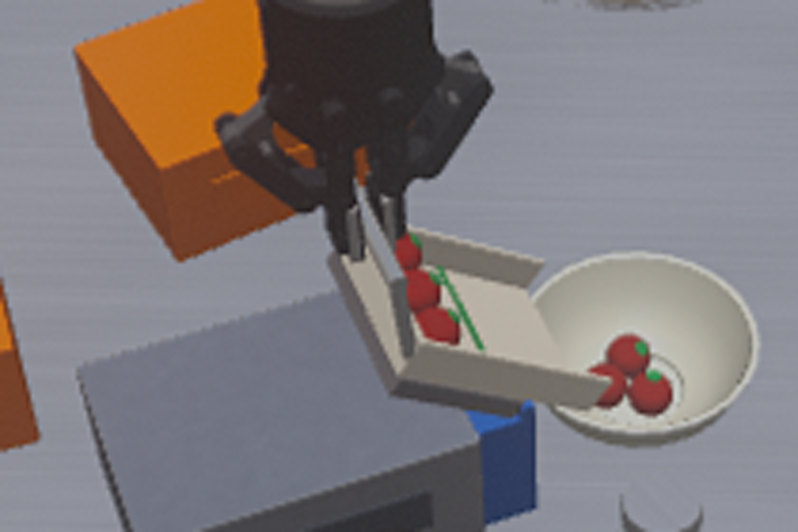

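All three front tomatoes are in the bowl at about (625,375), and the back row is held. I'll compute the lowering path now.

```bash
python3 - <<'E'
import numpy as np
f=lambda t:np.array([115-115*np.cos(t)+65*np.sin(t)-8*np.tan(t),115*np.sin(t)+65*np.cos(t)-65])
C=np.array([57.1,56.3]);b0=C-f(np.radians(37));b1=np.array([.6,-.2]);print(b0)
seq=[(37,29),(29,20),(20,10),(10,2.5),(2.5,0)]
pos=lambda th:f(np.radians(th))+b1+(b0-b1)*th/37
for i,(a,b) in enumerate(seq):
    n=12; s=np.arange(1,n+1)/n
    if i==0:s=s**1.3
    if i==3:s=1-(1-s)**1.3
    if i==4:s=1-(1-s)**1.3
    print([[[round(x/10,2) for x in [-(pos(a+(b-a)*q)-pos(a))[1],0,-(pos(a+(b-a)*q)-pos(a))[0]]],0,0.6] for q in s])
E
```

```text
[0.85353955 0.17996418]
[[[np.float64(0.03), 0.0, np.float64(0.06)], 0, 0.6], [[np.float64(0.07), 0.0, np.float64(0.15)], 0, 0.6], [[np.float64(0.13), 0.0, np.float64(0.25)], 0, 0.6], [[np.float64(0.19), 0.0, np.float64(0.36)], 0, 0.6], [[np.float64(0.25), 0.0, np.float64(0.48)], 0, 0.6], [[np.float64(0.32), 0.0, np.float64(0.61)], 0, 0.6], [[np.float64(0.4), 0.0, np.float64(0.75)], 0, 0.6], [[np.float64(0.48), 0.0, np.float64(0.88)], 0, 0.6], [[np.float64(0.57), 0.0, np.float64(1.03)], 0, 0.6], [[np.float64(0.66), 0.0, np.float64(1.18)], 0, 0.6], [[np.float64(0.76), 0.0, np.float64(1.33)], 0, 0.6], [[np.float64(0.86), 0.0, np.float64(1.48)], 0, 0.6]]
[[[np.float64(0.09), 0.0, np.float64(0.13)], 0, 0.6], [[np.float64(0.19), 0.0, np.float64(0.27)], 0, 0.6], [[np.float64(0.28), 0.0, np.float64(0.4)], 0, 0.6], [[np.float64(0.38), 0.0, np.float64(0.53)], 0, 0.6], [[np.float64(0.48), 0.0, np.float64(0.66)], 0, 0.6], [[np.float64(0.58), 0.0, np.float64(0.79)], 0, 0.6], [[np.float64(0.68), 0.0, np.float64(0.91)], 0, 0.6], [[np.float64(0.79), 0.0, np.float64(1.04)], 0, 0.6], [[np.float64(0.9
[... 1400 characters left out ...]
88)], 0, 0.6], [[np.float64(1.41), 0.0, np.float64(0.91)], 0, 0.6]]
[[[np.float64(0.05), 0.0, np.float64(0.03)], 0, 0.6], [[np.float64(0.1), 0.0, np.float64(0.06)], 0, 0.6], [[np.float64(0.15), 0.0, np.float64(0.08)], 0, 0.6], [[np.float64(0.2), 0.0, np.float64(0.11)], 0, 0.6], [[np.float64(0.25), 0.0, np.float64(0.13)], 0, 0.6], [[np.float64(0.29), 0.0, np.float64(0.16)], 0, 0.6], [[np.float64(0.34), 0.0, np.float64(0.18)], 0, 0.6], [[np.float64(0.38), 0.0, np.float64(0.2)], 0, 0.6], [[np.float64(0.41), 0.0, np.float64(0.22)], 0, 0.6], [[np.float64(0.45), 0.0, np.float64(0.24)], 0, 0.6], [[np.float64(0.48), 0.0, np.float64(0.25)], 0, 0.6], [[np.float64(0.5), 0.0, np.float64(0.26)], 0, 0.6]]
```

Emit:
play_rows(
  rows=[
    [[0.03,0,0.06],0,0.6],
    [[0.07,0,0.15],0,0.6],
    [[0.13,0,0.25],0,0.6],
    [[0.19,0,0.36],0,0.6],
    [[0.25,0,0.48],0,0.6],
    [[0.32,0,0.61],0,0.6],
    [[0.4,0,0.75],0,0.6],
    [[0.48,0,0.88],0,0.6],
    [[0.57,0,1.03],0,0.6],
    [[0.66,0,1.18],0,0.6],
    [[0.76,0,1.33],0,0.6],
    [[0.86,0,1.48],0,0.6],
  ],
)

```text
time: 14.28
ee_pos: [0.5445, -0.1379, 0.1743]
tcp_rot: [47.8, 89.9, -18.4]
wrist_force: [2.2, -3.5, 5.6]
opening: 0.0094
```

Emit:
play_rows(
  rows=[
    [[0.09,0,0.13],0,0.6],
    [[0.19,0,0.27],0,0.6],
    [[0.28,0,0.4],0,0.6],
    [[0.38,0,0.53],0,0.6],
    [[0.48,0,0.66],0,0.6],
    [[0.58,0,0.79],0,0.6],
    [[0.68,0,0.91],0,0.6],
    [[0.79,0,1.04],0,0.6],
    [[0.9,0,1.16],0,0.6],
    [[1.01,0,1.29],0,0.6],
    [[1.12,0,1.41],0,0.6],
    [[1.23,0,1.53],0,0.6],
  ],
)

```text
time: 15.28
ee_pos: [0.5503, -0.1517, 0.1609]
tcp_rot: [-152.5, 90.0, 141.3]
wrist_force: [2.6, -1.7, 3.1]
opening: 0.0092
```

```bash
python3 - <<'E'
from h import *
p,d=bot.camera("scene");cv2.imwrite(f"pics/s12.png",cv2.resize(p[130:270,130:340],None,fx=3.8,fy=3.8,interpolation=cv2.INTER_CUBIC))
go([.5612,-.1758,.1258],-66.2)
E
```

```text
t 15.3333 pos [ 0.5503 -0.1519  0.1607] jaw -66.24 F [ 1.  -2.7  3.9] op 0.0088
  shift cm [3.49 0.04 2.63] turn -0.04 toolz [ 4.029e-01 -9.152e-01 -2.000e-04] tooly [ 9.152e-01  4.029e-01 -4.000e-04] toolx [-4.e-04  0.e+00 -1.e+00]
```

View pics/s12.png

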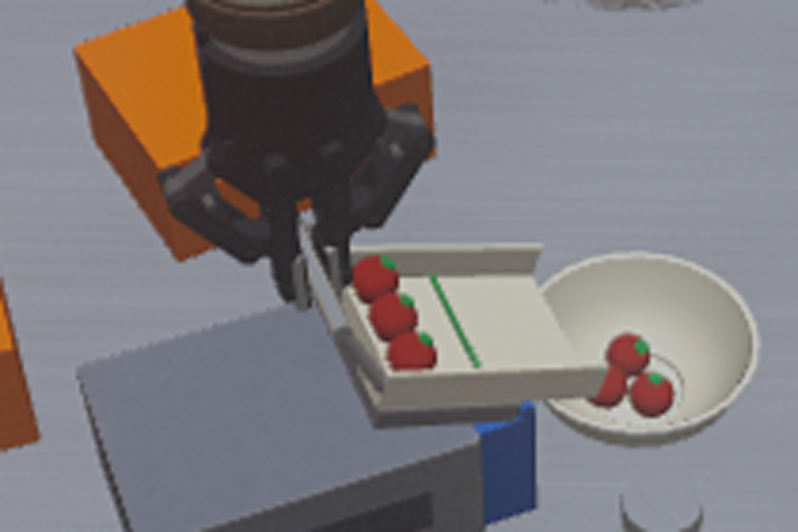

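Lowering is going well, so I'll continue.

Emit:
play_rows(
  rows=[
    [[0.13,0,0.13],0,0.6],
    [[0.26,0,0.26],0,0.6],
    [[0.39,0,0.39],0,0.6],
    [[0.52,0,0.52],0,0.6],
    [[0.65,0,0.65],0,0.6],
    [[0.79,0,0.77],0,0.6],
    [[0.93,0,0.89],0,0.6],
    [[1.07,0,1.01],0,0.6],
    [[1.21,0,1.13],0,0.6],
    [[1.36,0,1.24],0,0.6],
    [[1.51,0,1.36],0,0.6],
    [[1.65,0,1.47],0,0.6],
  ],
)

```text
time: 16.33
ee_pos: [0.5562, -0.1652, 0.1444]
tcp_rot: [-142.7, 90.0, 151.1]
wrist_force: [1.7, -3.1, 2.2]
opening: 0.0092
```

Emit:
play_rows(
  rows=[
    [[0.14,0,0.11],0,0.6],
    [[0.29,0,0.21],0,0.6],
    [[0.43,0,0.3],0,0.6],
    [[0.56,0,0.39],0,0.6],
    [[0.69,0,0.48],0,0.6],
    [[0.82,0,0.56],0,0.6],
    [[0.94,0,0.64],0,0.6],
    [[1.06,0,0.71],0,0.6],
    [[1.17,0,0.77],0,0.6],
    [[1.27,0,0.83],0,0.6],
    [[1.35,0,0.88],0,0.6],
    [[1.41,0,0.91],0,0.6],
  ],
)

```text
time: 17.33
ee_pos: [0.5598, -0.1734, 0.1304]
tcp_rot: [-151.7, 90.0, 142.0]
wrist_force: [1.5, -2.5, 1.7]
opening: 0.0092
```

```bash
python3 - <<'E'
from h import *
p,d=bot.camera("scene");cv2.imwrite(f"pics/s13.png",cv2.resize(p[130:270,130:340],None,fx=3.8,fy=3.8,interpolation=cv2.INTER_CUBIC))
go([.5612,-.1758,.1258],-66.2)
E
```

```text
t 17.3833 pos [ 0.5598 -0.1734  0.1303] jaw -66.23 F [ 1.2 -2.3  1.4] op 0.009
  shift cm [0.45 0.03 0.27] turn -0.03 toolz [ 4.030e-01 -9.152e-01 -3.000e-04] tooly [ 9.152e-01  4.030e-01 -2.000e-04] toolx [-3.e-04  2.e-04 -1.e+00]
```

View pics/s13.png

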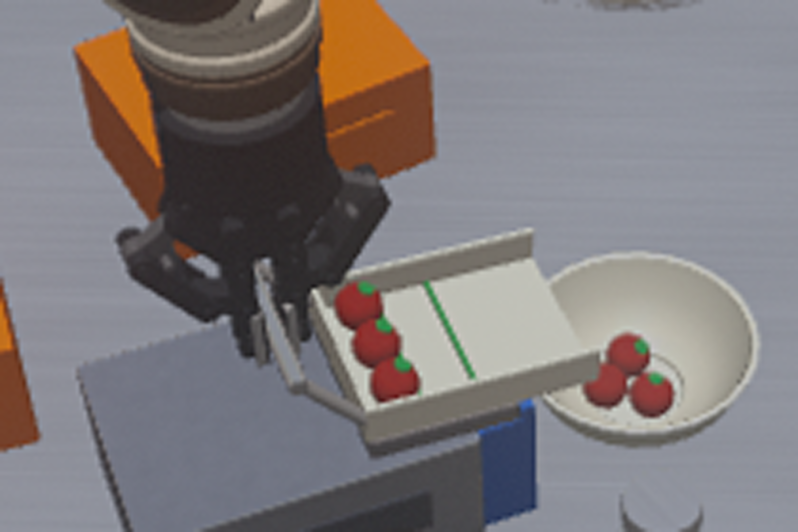

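Emit:
play_rows(
  rows=[
    [[0.05,0,0.03],0,0.6],
    [[0.1,0,0.06],0,0.6],
    [[0.15,0,0.08],0,0.6],
    [[0.2,0,0.11],0,0.6],
    [[0.25,0,0.13],0,0.6],
    [[0.29,0,0.16],0,0.6],
    [[0.33,0,0.18],0,0.6],
    [[0.37,0,0.2],0,0.6],
    [[0.4,0,0.22],0,0.6],
    [[0.42,0,0.23],0,0.6],
    [[0.44,0,0.24],0,0.6],
    [[0.44,0,0.24],0,0.6],
  ],
)

```text
time: 18.38
ee_pos: [0.5609, -0.1756, 0.1262]
tcp_rot: [41.3, 90.0, -25.0]
wrist_force: [0.3, -1.7, 1.6]
opening: 0.0094
```

```bash
python3 - <<'E'
from h import *
p,d=bot.camera("scene");cv2.imwrite(f"pics/s14.png",cv2.resize(p[130:270,130:340],None,fx=3.8,fy=3.8,interpolation=cv2.INTER_CUBIC))
go([.5612,-.1758,.1258],-66.2)
P=cloud('scene',d);hsv=cv2.cvtColor(p,cv2.COLOR_BGR2HSV)
# white floor plane fit
m=(hsv[...,1]<60)&(hsv[...,2]>120)&(P[...,2]>.088)&(P[...,2]<.104)&(P[...,1]<-.03)&(P[...,1]>-.13)&(P[...,0]>.45)&(P[...,0]<.6)
q=P[m];c=np.linalg.lstsq(np.c_[q[:,:2]-q[:,:2].mean(0),np.ones(len(q))],q[:,2],rcond=None)[0]
u=np.array([-.407,.9135]);print(len(q),'slope along u deg',np.degrees(c[:2]@u),'mean z',c[2])
E
```

```text
t 18.4333 pos [ 0.5608 -0.1757  0.1262] jaw -66.24 F [ 0.3 -2.8  1.7] op 0.0092
  shift cm [0.04 0.03 0.03] turn -0.04 toolz [ 0.403  -0.9152  0.    ] tooly [0.9152 0.403  0.    ] toolx [ 0. -0. -1.]
1173 slope along u deg -1.4827804187208578 mean z 0.09483633436948284
```

View pics/s14.png

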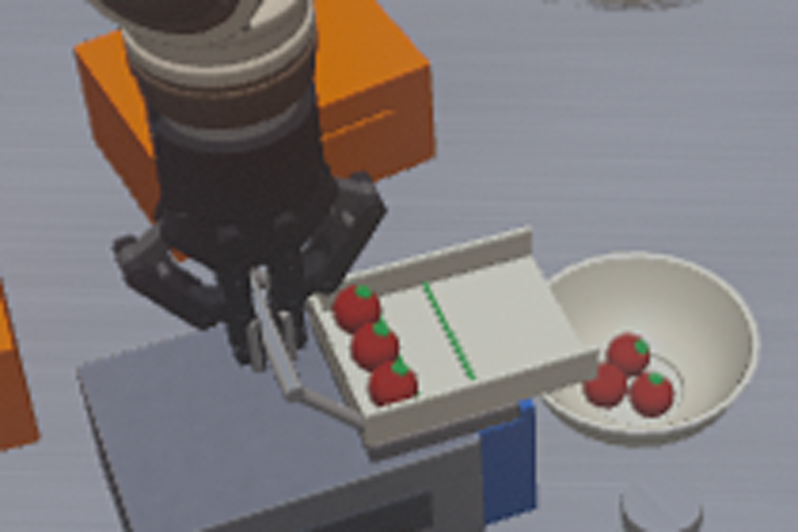

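Emit:
play_rows(
  rows=[
    [[0.03,0,0],0,0.6],
    [[0.06,0,0.01],0,0.6],
    [[0.09,0,0.02],0,0.6],
    [[0.12,0,0.03],0,0.6],
    [[0.12,0,0.03],0,0.6],
  ],
)

```text
time: 18.85
ee_pos: [0.5611, -0.176, 0.1251]
tcp_rot: [45.0, 90.0, -21.2]
wrist_force: [2.3, -3.3, 3.3]
opening: 0.0092
```

Emit:
play_rows(
  rows=[
    [[0.03,0,0],0,0.6],
    [[0.06,0,0.01],0,0.6],
    [[0.09,0,0.02],0,0.6],
    [[0.12,0,0.03],0,0.6],
    [[0.12,0,0.03],0,0.6],
  ],
)

```text
time: 19.27
ee_pos: [0.5612, -0.1763, 0.1238]
tcp_rot: [17.9, 90.0, -48.4]
wrist_force: [1.5, -3.8, 4.3]
opening: 0.0091
```

```bash
cat >> h.py <<'E'
def floor(p,d):
    P=cloud('scene',d);hsv=cv2.cvtColor(p,cv2.COLOR_BGR2HSV)
    m=(hsv[...,1]<60)&(hsv[...,2]>120)&(P[...,2]>.086)&(P[...,2]<.104)&(P[...,1]<-.03)&(P[...,1]>-.13)&(P[...,0]>.45)&(P[...,0]<.6)
    q=P[m];c=np.linalg.lstsq(np.c_[q[:,:2]-q[:,:2].mean(0),np.ones(len(q))],q[:,2],rcond=None)[0]
    u=np.array([-.407,.9135]);print(len(q),'slope along u deg',np.degrees(c[:2]@u),'mean z',c[2])
E
python3 - <<'E'
from h import *
s=np.load('scene0.npz');floor(s['p'],s['d'])
p,d=bot.camera("scene");floor(p,d);go([.5612,-.1758,.1258],-66.2)
E
```

```text
789 slope along u deg -0.1000908660009727 mean z 0.09530914743836644
1178 slope along u deg -0.1245992990637174 mean z 0.09540691687083436
t 19.3167 pos [ 0.5612 -0.1763  0.1238] jaw -66.24 F [ 1.5 -4.3  4.4] op 0.009
  shift cm [-0.2   0.02 -0.05] turn -0.04 toolz [ 4.029e-01 -9.152e-01  3.000e-04] tooly [9.152e-01 4.029e-01 2.000e-04] toolx [ 3.e-04 -2.e-04 -1.e+00]
```

The tray is level: floor slope −0.12°, against −0.10° at the start. I'll open the fingers slowly, then lift away.

Emit:
play_rows(
  rows=[
    [[0,0,0.01],0,1.1],
    [[0,0,0.02],0,1.3],
    [[0,0,0.03],0,1.6],
    [[0,0,0.03],0,2],
    [[0,0,0.03],0,2.4],
    [[0,0,0.03],0,2.8],
    [[0,0,0.03],0,3.1],
    [[0,0,0.03],0,3.1],
    [[0,0,0.03],0,3.1],
  ],
)

```text
time: 20.07
ee_pos: [0.5612, -0.1764, 0.1237]
tcp_rot: [-142.3, 90.0, 151.5]
wrist_force: [0.8, 0.4, -0.3]
opening: 0.031
```

```bash
python3 - <<'E'
from h import *
p,d=bot.camera("scene");cv2.imwrite(f"pics/s15.png",cv2.resize(p[130:270,130:340],None,fx=3.8,fy=3.8,interpolation=cv2.INTER_CUBIC))
floor(p,d)
go([.5612,-.1758,.1258],-66.2)
E
```

```text
1178 slope along u deg 0.11000646243166452 mean z 0.09538198291073828
t 20.1167 pos [ 0.5612 -0.1765  0.1238] jaw -66.24 F [ 0.3 -0.7 -0.1] op 0.0309
  shift cm [-0.2   0.03 -0.06] turn -0.04 toolz [ 0.403  -0.9152 -0.    ] tooly [0.9152 0.403  0.    ] toolx [-0.  0. -1.]
```

View pics/s15.png

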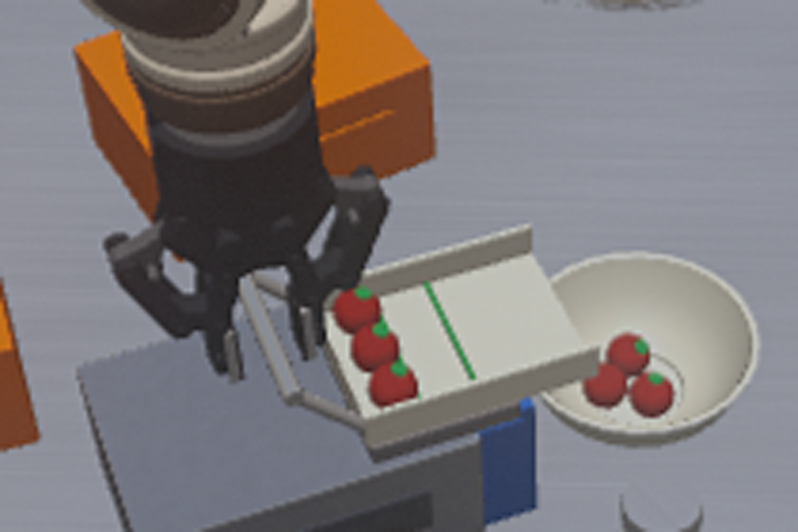

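The grip is free of the bar and the force is near zero. Now I'll lift straight up.

Emit:
play_rows(
  rows=[
    [[-0.3,0,0],0,3.1],
    [[-0.8,0,0],0,3.1],
    [[-1.6,0,0],0,3.1],
    [[-2.6,0,0],0,3.1],
    [[-3.8,0,0],0,3.1],
    [[-5,0,0],0,3.1],
    [[-6.4,0,0],0,3.1],
    [[-7.8,0,0],0,3.1],
    [[-9,0,0],0,3.1],
    [[-10,0,0],0,3.1],
    [[-10,0,0],0,3.1],
    [[-10,0,0],0,3.1],
  ],
)

```text
time: 21.12
ee_pos: [0.5616, -0.1766, 0.2245]
tcp_rot: [49.5, 89.9, -16.7]
wrist_force: [0.2, 0.3, -0.3]
opening: 0.0308
```

Emit:
play_rows(
  rows=[
    [[0,-1,1],0,3.1],
    [[0,-3,3],0,3.1],
    [[0,-6,5],0,3.1],
    [[0,-9,7],0,3.1],
    [[0,-12,9],0,3.1],
    [[0,-14,10],0,3.1],
    [[0,-14,10],0,3.1],
    [[0,-14,10],0,3.1],
  ],
)

```text
time: 21.78
ee_pos: [0.4721, -0.3256, 0.223]
tcp_rot: [-148.8, 89.9, 144.8]
wrist_force: [-0.4, -0.2, -0.4]
opening: 0.0308
```

```bash
python3 - <<'E'
from h import *
p,d=bot.camera("scene");floor(p,d);cv2.imwrite("pics/s16.png",p)
p2,_=bot.camera("top");cv2.imwrite("pics/t16.png",p2)
go([.5612,-.1758,.1258],-66.2)
E
```

```text
1163 slope along u deg -0.09916428039898133 mean z 0.09538693068049592
t 21.8833 pos [ 0.4733 -0.3243  0.2232] jaw -66.25 F [-0.5 -0.2  0.2] op 0.0311
  shift cm [  9.75  14.03 -10.04] turn -0.05 toolz [ 4.028e-01 -9.153e-01 -9.000e-04] tooly [ 9.153e-01  4.028e-01 -3.000e-04] toolx [-6.e-04  7.e-04 -1.e+00]
```

View pics/s16.png

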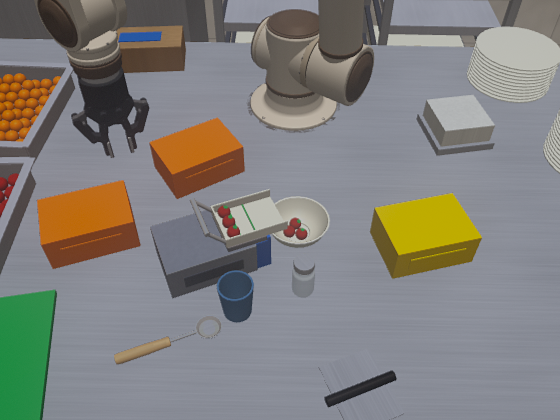

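View pics/t16.png

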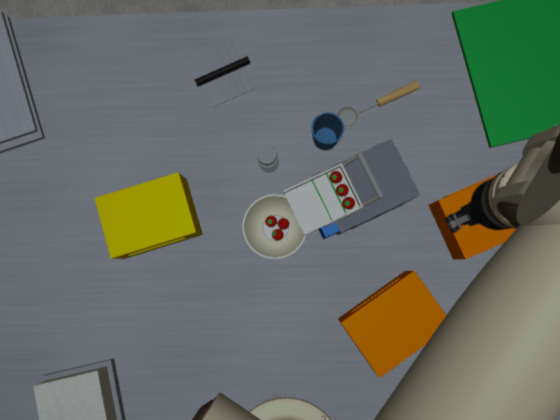

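The top view shows three tomatoes in the bowl at about (277,228) and the back row of three in the tray at (342,190). Bowl, shaker, beaker and spoon are at the same pixels as before. I'm handing in.

```bash
python3 - <<'E'
from workcell import bot
print(bot.job_done())
E
```

```text
the job is handed in; nothing more can be done
None
```

The three front-row tomatoes are in the white bowl, and the back row of three is still in its place. The tray is back down level on the stand and released. I handed in at about 21.9 s of the 51 s allowed.

- **Slide:** I gripped the bar with squeeze set to 10 N and slid the tray about 38 mm, squaring it to the stand on the way. I felt the lip as a rise from 3 N to about 15 N.
- **Tip:** I tipped the tray to about 37°, and the front row rolled off. I then lowered it and let go.
- **Tray level:** After letting go, the floor slope measured −0.10°, the same as at the start.
- **Bystanders:** The bowl, shaker, beaker and spoon showed no visible change in position in the last two pictures.
- **Arm clear:** The arm ended well away from everything, with wrist force near zero.

**What disagreed:**
- **Pivot:** It did not stay at the foot edge as described. The foot seems to lean on the top of the lip as it tips, and the push at the bar grew to about 17 N. I corrected the path partway through, and it eased to about 10 N.
- **Lowering:** My first level position left the tray about 1.5° high. I brought it down another 2.4 mm before letting go.

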